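# Slide the vial tray home on its loading rails and close the keeper

### The job

Push the loaded vial tray gently along its rails, away from you, until it drops into its locating notches and lies flat on the rails; then swing the red-knobbed keeper all the way across the tray's rear tongue to lock it. Only push with the fingertips: the tray is not to be lifted, the vials are not to be touched and stay upright in their holes, and the other things on the table stay where they are.

Things in the scene. Friction and masses are not known exactly. Their poses are not given: they have to be found in the camera images.
- dock: Fixed loading dock, 300 (x) by 150 mm (y): dark base plate, two aluminium rails along x between aluminium cheeks. Origin: centre of its underside, on the table; x along the rails away from the robot, y left. Rail tops 22 mm high, 33 to 53 mm either side of the centre line, base between them 10 mm high; cheeks 56.5 to 66.5 mm either side, 32 mm high. End stop, 44 mm high, at x = 147 mm.
- tray: Loose blue tray, 0.35 to 0.7 kg loaded, 150 (x) by 110 by 8 mm on four white feet 6 mm high. Origin: centre, at the feet's undersides; axes as dock. Board top at z = 14 mm; white 2 x 3 vial block at x = -22 to 70 mm, vial tops at z = 65 mm; upright lip at x = -50 to -44 mm; bare tongue behind it to x = -75 mm. Starts riding on the rails at dock x = -65 to -15 mm.
- tray_lip (a point): Middle of the rear face of the tray's upright blue lip, the face to push on: at x = -50 mm, y = 0, z = 26 mm in the tray's frame. The lip is 70 mm wide (y), 6 mm thick, its face from z = 14 to 37 mm. Sliding the tray takes about 1 to 3 N.
- seat (a point): Point of the dock (its x = 60 mm, y = 0, z = 22 mm) where the tray's origin comes in x and y when its feet meet the notches in the rails (1.5 mm play each way). There the tray drops 6 mm (origin 16 mm above the table), lies flat on the rails, and the notch walls stop it hard. Pushed past at high speed it could run on 12 mm to the end stop.
- keeper (a joint): Swing keeper, rad: 0 = steel arm (12 mm wide, 6 thick) along the right (-y) cheek, pointing to the dock's -x; grows as it swings inward, clockwise from above, to its stop at 1.571 = straight across the tray's tongue. Starts at -0.5 to 0; stays where left, 0.7 N at the knob moves it. Passes 2.5 mm above the seated tray; a tray still riding on the rails blocks it.
- keeper_hinge (a point): Upright hinge axis of the keeper, outside the right cheek at x = -4 mm, y = -66.5 mm in the dock's frame; this point 35.5 mm above the table (middle of the arm's thickness).
- keeper_knob (a point): Middle of the keeper's upright red knob, 13 mm across, from 39 to 59 mm above the table (this point at 49 mm), 42 mm from the hinge axis.
- vial_p: Glass headspace vial with crimped cap, 23 x 47 mm, loose in the tray's front right hole; origin at its base. Not to be touched.
- vial_q: Glass headspace vial with crimped cap, 23 x 47 mm, loose in the tray's middle left hole; origin at its base. Not to be touched.
- vial_r: Glass headspace vial with crimped cap, 23 x 47 mm, loose in the tray's rear right hole; origin at its base. Not to be touched.
- vial_s: Glass headspace vial with crimped cap, 23 x 47 mm, loose in the tray's front left hole; origin at its base. Not to be touched.
- cap_jar: Loose bystander: clear open jar of crimp caps, 52 mm across, 50 mm high, left of the dock; origin at the centre of its underside. To be left alone.
- beaker: Loose bystander: small glass beaker, 47 mm across, 58 mm high, left of the dock; origin at the centre of its underside. To be left alone.
- septa_tin: Loose bystander: round white tin, 52 mm across, 20 mm high, right of the dock's near end; origin at the centre of its underside. To be left alone.
- ferrule_box: Loose bystander: small blue box with clear lid, 34 x 50 x 14 mm, right of the dock; origin at the centre of its underside. To be left alone.

How it is judged:
On the way:
1. the tray is down in its notches, flat on the rails, with the keeper still open (x of tray in the frame of dock between 0.056 and 0.064 m and z of tray in the frame of dock below 0.0185 m and angle between the z axis of tray and the z axis of dock, either way round below 0.02 rad and value of joint keeper below 0.6 rad), for 0.2 s.
At the end, for the whole second after the job is handed in: The tray is within 4 mm of its seat along the rails, dropped in (origin under 18.5 mm high), level within 0.02 rad; keeper closed past 1.35 rad; both at rest; vials upright within 0.15 rad with bases 12 to 24 mm above the tray's origin; other listed things within 10 mm of their starts (x of tray in the frame of dock between 0.056 and 0.064 m and z of tray in the frame of dock below 0.0185 m and angle between the z axis of tray and the z axis of dock, either way round below 0.02 rad and value of joint keeper above 1.35 rad and linear speed of tray below 0.01 m/s and velocity of joint keeper below 0.1 rad/s and angle between each of vial_p, vial_q, vial_r, vial_s's own z axis and vertical below 0.15 rad and z of vial_p in the frame of tray between 0.012 and 0.024 m and z of vial_q in the frame of tray between 0.012 and 0.024 m and z of vial_r in the frame of tray between 0.012 and 0.024 m and z of vial_s in the frame of tray between 0.012 and 0.024 m and distance of each of cap_jar, beaker, septa_tin, ferrule_box from where it was at the start of the episode below 0.01 m); the robot touches nothing.
It fails at once if the tray is lifted off its rails or tipped (z of tray in the frame of dock above 0.029 m or angle between tray's own z axis and vertical above 0.1 rad).
It fails at once if the tray is rammed (over 45 N) (contact force between the fingers and tray above 45 N).
It fails at once if a vial is touched by the robot (contact force between any of the fingers, the arm and vial_p above 0.5 N or contact force between any of the fingers, the arm and vial_q above 0.5 N or contact force between any of the fingers, the arm and vial_r above 0.5 N or contact force between any of the fingers, the arm and vial_s above 0.5 N).
It fails at once if a vial leaves its hole or tips (z of any of vial_p, vial_q, vial_r, vial_s in the frame of tray above 0.03 m or angle between any of vial_p, vial_q, vial_r, vial_s's own z axis and vertical above 0.3 rad).
It fails at once if one of the other things on the table is displaced by more than 10 mm (distance of any of cap_jar, beaker, septa_tin, ferrule_box from where it was at the start of the episode above 0.01 m).
It also fails if it takes over 45 s, if anything falls off the work surface, if the arm or the gripper's body presses on something with over 40 N, if the wrist force passes 120 N, or if a joint passes its speed limit or range.

### The arm

A 7-joint arm with a two-finger parallel gripper is mounted at the origin on a cart in front of the work surface, level with it; the furniture and walls round the work are solid. World frame = base frame: x ahead of the robot, y to its left, z up, the work surface at z = 0. Lengths are in m, angles in rad, forces in N, time in s.
With the tool pointing down it reaches from about 0.425 to 0.875 m from the base axis. Payload 9.9 kg.
Tool frame: the origin (TCP) lies midway between the tips of the shut fingers; the grasp point (between the pads) lies 19 mm behind it (robot.tcp_to_grasp is the distance from the TCP to the grasp point, in m); z points along the fingers, y is the line along which they close (so a half turn about z gives the same grasp; the last joint's range is limited). The gripper opens to 85 mm and grips with 20 to 120 N. Pads are 22 mm wide; open, the fingers measure 114 mm over their backs; the gripper's body (76 mm by 85 mm) begins 54 mm behind the grasp point. The pads swing forward as they close: fully open they stand 13 mm farther back than shut.
Start: joints at [1.247, 0.576, 0.025, 1.437, -0.015, 1.129, -0.057], TCP at [0.16, -0.656, 0.231] pointing down, gripper open.
Joint ranges: [-2.76, 2.76], [-0.34, 2.15], [-1.52, 1.57], [0.19, 2.46], [-1.09, 4.23], [0.17, 1.99], [-2.82, 2.82]. Speed limits (rad/s): [2.22, 2.22, 3.01, 3.01, 3.14, 3.14, 3.14].

### API

Orientations are given as a 3x3 rotation matrix whose columns are the frame's x, y, z axes.
In Python, from cell import robot gives the robot as it stands.
- The arm moves only by the tool drive_tool, never from a script. Its argument "increments" is a list that holds one entry, the list of rows, each a list of 5 numbers: the shift along the tool's x, y, z in m, then the turn about the tool's z in units of 5 degrees (1.0 is 5 degrees), then the opening, from 0 (shut) to 1 (fully open). In form: [[[tx, ty, tz, yaw, gripper], ...]]. A call has 1 to 8 rows; each row is the pose to reach, as a shift and turn from the pose commanded when the call began, along the tool's axes at that moment; what a row does not reach only later rows make up. A row lasts 1/10 s, in which the tool goes at most 50 mm and 8.59 degrees, less where a joint would pass 70% of its speed; a pose out of reach is approached as far as the arm can. A call with a gripper value outside its range is refused whole. The fingers move at their own pace and stop on an object; the grip force is fixed at half the most. Time passes only in rows, so rows that repeat a pose let the fingers close. It gives the time, the measured TCP pose, the force, the opening and the grip force at its end, in the units of the state.
- robot.state(): the state, without advancing time (a new reading comes with each control period).
- robot.read_camera(name): name is "scene" or "top"; returns a dict with "img" (480x640x3 uint8, red, green, blue), "z_map" (480x640 float32, m along the optical axis (not along the pixel's ray), 0 where there is no reading), "intrinsics" (3x3 intrinsics, pixels), "distortion" ([k1, k2, p1, p2, k3] as OpenCV has them; the pictures are not rectified), "R" (3x3) and "t" (3): a world point X has camera coordinates R X + t. Camera axes: x right, y down, z forward; pixel columns grow to the right and rows downward; lengths in m; the calibration is good to about 2 mm. A picture is of the moment at which its call begins.
- robot.close_job(): hands the job in; it is judged then, once.
The state is a dict: "time": time; "joints": joint angles; "joint_vel": joint speeds; "effort": joint torques, N m; "ee_pos": TCP position; "tcp_rot": TCP orientation; "force": force on the tool from outside, world axes, zero at the start; "wrist_torque": the same for the moment, N m; "grip_width": finger opening in m; "grip_force": force on a finger pad.
Only numpy, scipy, OpenCV 4.12 (cv2) and the standard library are available. Lean on these libraries where they do the work, as an engineer would, in place of code of your own. Each camera call takes 0.05 s, during which the arm holds its last target. There are 200 camera calls.

## Working session

There is one attempt and no reset: what is moved stays moved. The work goes in short steps, Python scripts to look and compute and a tool call to move; the robot and the scene stay as the last step left them, time stands still between calls to the robot, and variables do not carry over. Pictures are saved under pics/ and viewed, at most 10 in all, crops included, and the job is handed in when it is done.

Besides the shell and the picture viewer there is one more tool, called as name(argument=value, ...), one argument or row to a line, values as JSON. drive_tool: Moves the arm, as the interface text tells. Its arguments: {"type":"object","properties":{"increments":{"type":"array"}},"required":["increments"]}

```bash
mkdir -p pics
python3 - <<'E'
from cell import robot
import cv2,numpy as np
for n in("scene","top"):
    c=robot.read_camera(n); cv2.imwrite(f"pics/{n}0.png",c["img"][:,:,::-1]); np.savez(n+"0.npz",**c)
    print(n,c["intrinsics"].tolist(),c["distortion"],(-c["R"].T@c["t"]),c["R"].tolist())
s=robot.state();print({k:s[k] for k in("time","ee_pos","tcp_rot","force","grip_width")})
E
```

```text
scene [[624.7863316634168, 0.0, 312.72681407792174], [0.0, 624.7863316634168, 242.20827131515557], [0.0, 0.0, 1.0]] [-0.03611276  0.          0.          0.          0.        ] [0.09356215 0.60410933 1.03574032] [[-0.8721419201692521, -0.4891898351970853, -0.007859785196700109], [-0.3602707702262284, 0.6530046523081395, -0.6661755745931591], [0.33101879584713906, -0.578167993928905, -0.7457535300567713]]
top [[501.2640594121384, 0.0, 321.8016229023717], [0.0, 501.2640594121384, 242.15959163812965], [0.0, 0.0, 1.0]] [0.02029265 0.         0.         0.         0.        ] [ 0.45701647 -0.13815101  0.9058873 ] [[-0.002763772329853945, -0.9999960175660205, -0.0005713270585493806], [-0.9946182611421472, 0.002808081636465649, -0.1035694418257359], [0.10357063370029305, 0.00028200996798145086, -0.9946220610389145]]
{'time': 0.1, 'ee_pos': array([ 0.16026559, -0.65528751,  0.23055284]), 'tcp_rot': array([[ 9.71377934e-01,  2.37538944e-01, -3.98542500e-04],
       [ 2.37539272e-01, -9.71376929e-01,  1.39896089e-03],
       [-5.48272982e-05, -1.45358923e-03, -9.99998942e-01]]), 'force': array([ 0.5221911 , -0.74517093,  1.16196162]), 'grip_width': 0.08510598759444278}
```

View pics/top0.png

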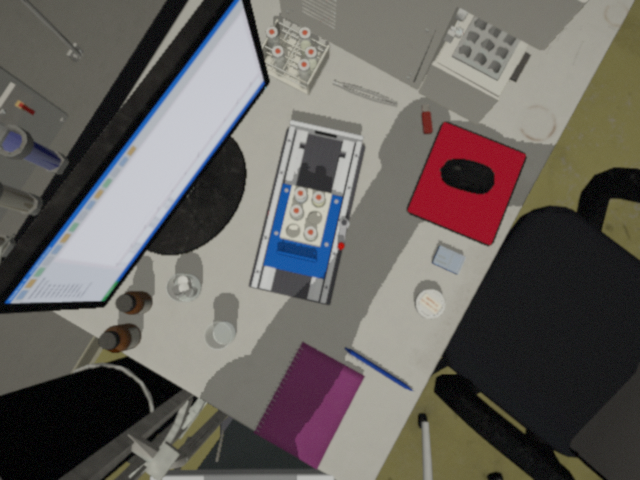

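View pics/scene0.png

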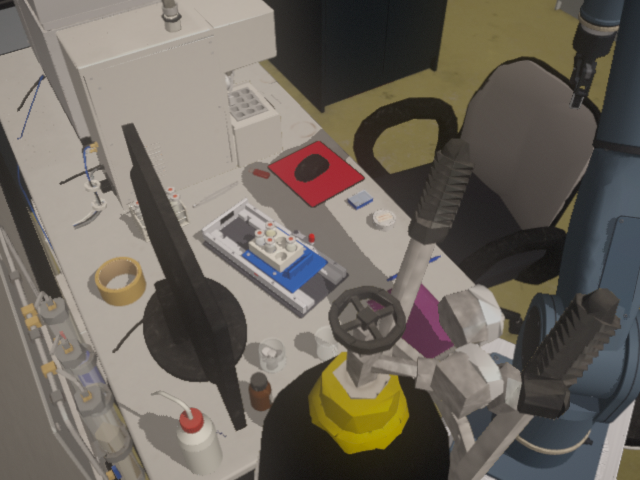

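The top view shows the dock centred near (308,215) with its rails slightly rotated. The blue tray is at about (303,250), its lip near (297,252), and the red knob at (341,245). The tin is at (430,304), the box at (448,257), the jar at (184,288), the beaker at (222,332), and the monitor overhangs to the left. The scene view confirms this, with the knob at about (312,238).

```bash
cat > h.py <<'E'
import numpy as np,cv2
def load(n): return dict(np.load(n+".npz"))
def ray(c,uv):
    p=cv2.undistortPoints(np.float64(uv).reshape(-1,1,2),c["intrinsics"],c["distortion"])[:,0]
    d=np.c_[p,np.ones(len(p))]
    return -c["R"].T@c["t"], d@c["R"]          # origin, world dirs (camera z = 1)
def plane(c,uv,z):
    o,d=ray(c,uv); return o+d*((z-o[2])/d[:,2])[:,None]
def cloud(c):
    v,u=np.mgrid[:480,:640]; o,d=ray(c,np.c_[u.ravel(),v.ravel()])
    P=o+d*c["z_map"].reshape(-1,1); P[c["z_map"].ravel()==0]=np.nan
    return P.reshape(480,640,3)
def tri(c1,a,c2,b):
    o1,d1=ray(c1,[a]);o2,d2=ray(c2,[b]);d1,d2=d1[0],d2[0]
    s=np.linalg.lstsq(np.c_[d1,-d2],o2-o1,rcond=None)[0]
    p,q=o1+s[0]*d1,o2+s[1]*d2; return (p+q)/2,np.linalg.norm(p-q)
def blob(c,kind,roi):
    h=cv2.cvtColor(c["img"],cv2.COLOR_RGB2HSV); H,S,V=[h[:,:,i].astype(int) for i in range(3)]
    m=((H<8)|(H>172))&(S>170)&(V>90) if kind=="red" else (H>100)&(H<118)&(S>150)
    r=np.zeros_like(m); x0,y0,x1,y1=roi; r[y0:y1,x0:x1]=1; m&=r
    n,l,st,ce=cv2.connectedComponentsWithStats(m.astype(np.uint8)); k=1+st[1:,4].argmax()
    return l==k,ce[k],st[k,4]
E
python3 - <<'E'
from h import *
np.set_printoptions(precision=4,suppress=True)
t,s=load("top0"),load("scene0")
_,a,na=blob(t,"red",(325,225,360,260));_,b,nb=blob(s,"red",(295,225,330,255))
print("knob",a,na,b,nb,tri(t,a,s,b))
P=cloud(t)
roi=np.zeros((480,640),bool);roi[105:315,235:380]=1
blue,_,_=blob(t,"blue",(235,150,380,315))
z=P[:,:,2]
print("z hist",np.histogram(z[roi&~np.isnan(z)],bins=np.arange(-.01,.09,.004)))
print("blue z",np.nanpercentile(z[blue],[5,25,50,75,95]))
r=cv2.minAreaRect(np.float32(plane(t,np.argwhere(blue&(z<.043))[:,::-1],.036)[:,:2])); print("tray rect",r)
for lo,hi in((.006,.06),(.027,.037)):
    m=roi&(z>lo)&(z<hi); m=cv2.morphologyEx(m.astype(np.uint8),cv2.MORPH_OPEN,np.ones((2,2)))>0
    n,l,st,_=cv2.connectedComponentsWithStats(m.astype(np.uint8)); m=np.isin(l,1+np.flatnonzero(st[1:,4]>100))
    r=cv2.minAreaRect(np.float32(P[m][:,:2])); print(lo,m.sum(),r,cv2.boxPoints(r).tolist())
# tall things
m=(z>.1); print("tall pts near x>.35,y<.2:", [(round(q,2), P[m&(abs(P[:,:,0]-q)<.02)&(P[:,:,0]>.3)][:,1].min().round(3) if (m&(abs(P[:,:,0]-q)<.02)).any() else None) for q in np.arange(.35,.9,.05)], np.nanmax(z))
im=cv2.resize(t["img"][105:320,230:385],None,fx=3.6,fy=2.75*1.0,interpolation=cv2.INTER_CUBIC)
im=cv2.resize(t["img"][110:315,235:375],None,fx=2.9,fy=2.9,interpolation=cv2.INTER_CUBIC);cv2.imwrite("pics/crop.png",im[:,:,::-1])
E
```

```text
knob [340.8333 245.7333] 30 [311.6957 237.    ] 23 (array([ 0.5396, -0.1705,  0.0519]), np.float64(0.00025880011153412406))
z hist (array([   11,  4397, 10595,   639,  3203,  1363,   225,  1331,   473,
         612,  2100,  2305,   536,   290,    67,    63,   498,   894,
          51,    26,    46,    75,    15,   268]), array([-0.01 , -0.006, -0.002,  0.002,  0.006,  0.01 ,  0.014,  0.018,
        0.022,  0.026,  0.03 ,  0.034,  0.038,  0.042,  0.046,  0.05 ,
        0.054,  0.058,  0.062,  0.066,  0.07 ,  0.074,  0.078,  0.082,
        0.086]))
blue z [0.0324 0.034  0.0351 0.0362 0.0551]
tray rect ((0.5676262378692627, -0.1050231009721756), (0.10762572288513184, 0.14786182343959808), 77.01237487792969)
0.006 13393 ((0.6575981378555298, -0.14830487966537476), (0.39402177929878235, 0.20171776413917542), 27.66861343383789) [[0.4362812638282776, -0.1504627764225006], [0.5299503207206726, -0.32911375164985657], [0.878915011882782, -0.1461469829082489], [0.785245954990387, 0.032503992319107056]]
0.027 4319 ((nan, nan), (0.0, 0.0), 0.0) [[nan, nan], [nan, nan], [nan, nan], [nan, nan]]
tall pts near x>.35,y<.2: [(np.float64(0.35), None), (np.float64(0.4), None), (np.float64(0.45), np.float64(0.217)), (np.float64(0.5), np.float64(0.182)), (np.float64(0.55), np.float64(0.147)), (np.float64(0.6), np.float64(0.112)), (np.float64(0.65), np.float64(0.077)), (np.float64(0.7), np.float64(0.043)), (np.float64(0.75), np.float64(-0.423)), (np.float64(0.8), np.float64(-0.465)), (np.float64(0.85), np.float64(-0.484))] 0.3892889783942276
```

View pics/crop.png

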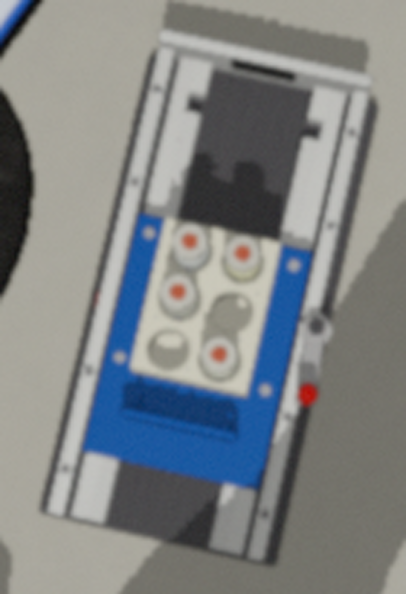

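The crop shows the tray riding on the rails. The lip is at crop (180,405), the notches ahead at (195,103) and (312,130), the hinge at (317,325), the knob at (308,394) and the end stop at the top. The dock's yaw is about -13°.

Run:
```python
from h import *
np.set_printoptions(precision=4,suppress=True)
t,s=load("top0"),load("scene0")
a=np.deg2rad(-13); R=np.array([[np.cos(a),-np.sin(a)],[np.sin(a),np.cos(a)]]); c=np.array([.5676,-.1050])
P=cloud(t); Q=(P[:,:,:2]-c)@R; z=P[:,:,2]
f=lambda m,k:np.percentile(Q[m][:,k],[0,1,5,50,95,99,100])
al=~np.isnan(z)&(abs(Q[:,:,1])<.09)&(abs(Q[:,:,0])<.3)
stop=al&(z>.039)&(z<.048)&(Q[:,:,0]>.13);print("stop x",f(stop,0),"y",f(stop,1),z[stop].mean())
ch=al&(z>.029)&(z<.036)&(abs(Q[:,:,1])>.053)&(abs(Q[:,:,1])<.073)
for sg in(1,-1):
    m=ch&(Q[:,:,1]*sg>0); print("cheek",sg,"x",f(m,0),"y",f(m,1)); q=Q[m]; print(" slope deg",np.rad2deg(np.polyfit(q[:,0],q[:,1],1)[0]))
for n,uv,zz in(("hinge",(317,325),.0385),("knobtop",(308,394),.059),("nearL",(42,512),.032),("nearR",(275,563),.01),("lipL",(123,405),.034),("lipR",(238,434),.034),("trayRL",(85,450),.036),("trayRR",(258,487),.036),("farL",(160,35),.044),("farR",(370,80),.044),("notchL",(195,103),.022),("notchR",(312,130),.022)):
    p=plane(t,[(235+uv[0]/2.9,110+uv[1]/2.9)],zz)[0]; print(n,p,"trayframe",(p[:2]-c)@R)
hs=(z>.06)&(z<.09)&al; print("vial top z",np.percentile(z[hs],[50,95]))
lip=al&(z>.052)&(z<.064)&(Q[:,:,0]<-.035)&(abs(Q[:,:,1])<.04);print("lip",lip.sum(),f(lip,0),f(lip,1))
```

```text
stop x [0.1772 0.1779 0.1795 0.1849 0.2929 0.2974 0.299 ] y [-0.0653 -0.0634 -0.055   0.029   0.0759  0.0874  0.0897] 0.0428105362013516
cheek 1 x [-0.1146 -0.111  -0.0989  0.026   0.1683  0.1805  0.289 ] y [0.053  0.0533 0.0543 0.0614 0.0665 0.0671 0.0673]
 slope deg 0.08785705957347928
cheek -1 x [-0.1141 -0.1117 -0.099   0.0385  0.167   0.1798  0.1807] y [-0.073  -0.0692 -0.0651 -0.0601 -0.0539 -0.0533 -0.0531]
 slope deg -0.03862231073266769
hinge [ 0.5825 -0.1773  0.0385] trayframe [ 0.0308 -0.0671]
knobtop [ 0.5388 -0.1708  0.059 ] trayframe [-0.0133 -0.0706]
nearL [ 0.4709 -0.0121  0.032 ] trayframe [-0.1151  0.0687]
nearR [ 0.4398 -0.1518  0.01  ] trayframe [-0.114  -0.0744]
lipL [ 0.5349 -0.0604  0.034 ] trayframe [-0.0419  0.0361]
lipR [ 0.5172 -0.1296  0.034 ] trayframe [-0.0436 -0.0353]
trayRL [ 0.5077 -0.038   0.036 ] trayframe [-0.0734  0.0518]
trayRR [ 0.4853 -0.1415  0.036 ] trayframe [-0.072  -0.0541]
farL [ 0.7607 -0.0825  0.044 ] trayframe [0.1831 0.0654]
farR [ 0.7322 -0.2104  0.044 ] trayframe [ 0.184  -0.0657]
notchL [ 0.7248 -0.103   0.022 ] trayframe [0.1527 0.0373]
notchR [ 0.7074 -0.1758  0.022 ] trayframe [ 0.1521 -0.0376]
vial top z [0.081  0.0874]
lip 145 [-0.0495 -0.0494 -0.0492 -0.0466 -0.0437 -0.0434 -0.0434] [-0.033  -0.0324 -0.0296  0.0007  0.0319  0.0347  0.0355]
```

Run:
```python
from h import *
t,s=load("top0"),load("scene0")
X=np.concatenate([cloud(t).reshape(-1,3),cloud(s).reshape(-1,3)]);X=X[~np.isnan(X[:,0])]
print("cols y:",[f"{y:.1f}" for y in np.arange(.4,-.8,-.1)])
for x in np.arange(-.1,1.0,.1):
    print(f"x{x:.1f}",[ (lambda m:f"{X[m][:,2].max():.2f}" if m.sum()>5 else "  - ")((abs(X[:,0]-x-.05)<.05)&(abs(X[:,1]-y+.05)<.05)) for y in np.arange(.4,-.8,-.1)])
from cell import robot
st=robot.state(); R=st["tcp_rot"]; p=st["ee_pos"]
a=np.deg2rad(-13); 
for q,z in(((-.125,0),.23),((-.125,0),.044)):
    w=np.array([.6017+np.cos(a)*q[0],-.1129+np.sin(a)*q[0],z]); print(w,R.T@(w-p))
```

```text
cols y: ['0.4', '0.3', '0.2', '0.1', '0.0', '-0.1', '-0.2', '-0.3', '-0.4', '-0.5', '-0.6', '-0.7', '-0.8']
x-0.1 ['-0.76', '-0.79', '0.02', '0.38', '0.46', '  - ', '  - ', '-0.79', '-0.67', '-0.79', '-0.79', '-0.79', '-0.79']
x0.0 ['0.64', '0.58', '0.59', '0.40', '0.53', '0.66', '0.67', '-0.80', '-0.70', '-0.08', '-0.05', '0.08', '0.10']
x0.1 ['0.64', '0.64', '0.32', '0.57', '0.02', '0.65', '0.67', '-0.79', '-0.06', '0.35', '0.48', '0.30', '0.10']
x0.2 ['0.63', '0.46', '0.52', '0.59', '0.02', '0.02', '0.01', '0.00', '-0.07', '-0.09', '0.44', '-0.07', '0.06']
x0.3 ['0.37', '0.10', '0.09', '0.06', '0.02', '0.02', '0.01', '0.01', '-0.28', '-0.27', '-0.27', '-0.27', '-0.04']
x0.4 ['0.20', '0.33', '0.33', '0.06', '0.04', '0.04', '0.02', '0.02', '0.00', '-0.28', '-0.27', '-0.27', '-0.28']
x0.5 ['0.35', '0.33', '0.33', '0.02', '0.09', '0.09', '0.01', '0.02', '0.01', '-0.28', '-0.28', '-0.27', '-0.07']
x0.6 ['0.43', '0.02', '0.33', '0.33', '0.09', '0.09', '0.04', '0.04', '0.04', '0.00', '-0.28', '-0.08', '-0.06']
x0.7 ['0.40', '0.35', '0.28', '0.33', '0.33', '0.05', '0.05', '0.39', '0.39', '0.01', '0.00', '-0.11', '-0.11']
x0.8 ['0.35', '0.35', '0.05', '0.33', '0.33', '0.39', '0.46', '0.40', '0.40', '0.01', '0.01', '  - ', '-0.79']
x0.9 ['  - ', '0.22', '0.03', '0.01', '0.40', '0.40', '0.46', '0.40', '0.39', '0.13', '0.01', '0.01', '  - ']
[ 0.47990374 -0.08478112  0.23      ] [ 0.44600715 -0.47824943  0.00122356]
[ 0.47990374 -0.08478112  0.044     ] [ 0.44601734 -0.47797907  0.18722337]
```

drive_tool(
  increments=[
    [[0.02,-0.02,0,0.3,0],[0.05,-0.055,0,0.7,0],[0.085,-0.09,0,1.1,0],[0.12,-0.13,0,1.5,0],[0.155,-0.165,0,1.9,0],[0.185,-0.2,0,2.3,0],[0.21,-0.225,0,2.6,0],[0.22,-0.235,0,2.7,0]],
  ],
)

```text
time: 0.9
ee_pos: [0.3202, -0.3715, 0.2313]
tcp_rot: [[1.0, 0.008, 0.0], [0.008, -1.0, 0.001], [0.0, -0.001, -1.0]]
force: [-0.0, -1.3, -0.2]
grip_width: 0.0001
grip_force: 0.0
```

```bash
cat > st.py <<'E'
from cell import robot
import numpy as np,sys
np.set_printoptions(precision=4,suppress=True)
# usage: st.py dockx docky z -> shift in tool axes and yaw units to that dock-frame point with tool x along dock x
s=robot.state();R,p=s["tcp_rot"],s["ee_pos"];a=np.deg2rad(-13)
D=np.array([[np.cos(a),-np.sin(a),0],[np.sin(a),np.cos(a),0],[0,0,1]]);o=np.array([.6017,-.1129,0])
print("t",s["time"],"p",p,"dock",D.T@(p-o),"F",D.T@s["force"],"w",s["grip_width"],"j",s["joints"])
print("yaw units to go",((np.rad2deg(np.arctan2(R[1,0],R[0,0])))+13)/5)
for q in np.reshape([float(v) for v in sys.argv[1:]],(-1,3)): print(q,"->",R.T@(o+D@q-p))
E
python3 st.py -.125 0 .23 -.125 0 .044; python3 -c "
from cell import robot;import cv2
cv2.imwrite('pics/s1.png',robot.read_camera('scene')['img'][:,:,::-1])"
```

```text
t 0.9 p [ 0.3202 -0.3715  0.2313] dock [-0.2161 -0.3153  0.2313] F [ 0.2741 -1.236  -0.2142] w 0.00014608728633258987 j [ 0.7422  0.3036  0.0299  1.9116 -0.0129  0.9273 -0.7845]
yaw units to go 2.6902049306917966
[-0.125  0.     0.23 ] -> [ 0.162  -0.2854  0.0018]
[-0.125  0.     0.044] -> [ 0.1619 -0.2851  0.1878]
```

View pics/s1.png

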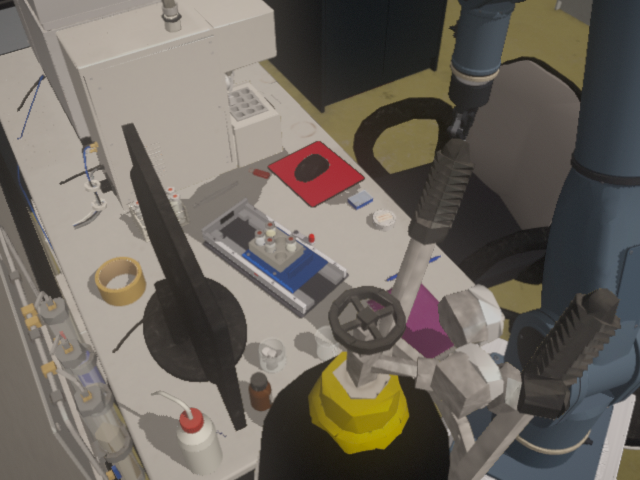

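The arm is clear: the gripper is at about (460,120), and the cylinder valve in front of the camera stands left of the arm's path. I'll continue.

drive_tool(
  increments=[
    [[0.02,-0.03,0,0.3,0],[0.04,-0.07,0,0.7,0],[0.065,-0.115,0,1.1,0],[0.09,-0.16,0,1.5,0],[0.115,-0.205,0,1.9,0],[0.14,-0.245,0,2.3,0],[0.155,-0.275,0,2.6,0],[0.162,-0.285,0,2.7,0]],
  ],
)

```text
time: 1.75
ee_pos: [0.4806, -0.0859, 0.2311]
tcp_rot: [[0.974, -0.225, 0.0], [-0.225, -0.974, 0.001], [-0.0, -0.001, -1.0]]
force: [-0.9, -0.4, 0.2]
grip_width: -0.0001
grip_force: 0.0
```

```bash
python3 st.py -.125 0 .1 -.125 0 .044
```

```text
t 1.75 p [ 0.4806 -0.0859  0.2311] dock [-0.1241 -0.0009  0.2311] F [-0.7642 -0.577   0.1515] w -0.00010612384901369759 j [ 0.1242  0.3    -0.0561  1.9155  0.019   0.9264 -1.739 ]
yaw units to go -0.005931136381747848
[-0.125  0.     0.1  ] -> [-0.0009 -0.0007  0.1311]
[-0.125  0.     0.044] -> [-0.0009 -0.0006  0.1871]
```

drive_tool(
  increments=[
    [[-0.001,-0.001,0.03,0,0],[-0.001,-0.001,0.07,0,0],[-0.001,-0.001,0.11,0,0],[-0.001,-0.001,0.145,0,0],[-0.001,-0.001,0.17,0,0],[-0.001,-0.001,0.18,0,0],[-0.001,-0.001,0.185,0,0],[-0.001,-0.001,0.185,0,0]],
  ],
)

```text
time: 2.55
ee_pos: [0.4785, -0.0886, 0.0464]
tcp_rot: [[0.973, -0.23, 0.0], [-0.23, -0.973, -0.0], [0.0, 0.0, -1.0]]
force: [-0.2, 0.4, 0.7]
grip_width: 0.0001
grip_force: 0.0
```

```bash
python3 st.py -.096 0 .046
python3 - <<'E'
from cell import robot;import cv2
im=robot.read_camera('top')['img'][110:315,235:375];cv2.imwrite('pics/t2.png',cv2.resize(im,None,fx=2.9,fy=2.9,interpolation=2)[:,:,::-1])
E
```

```text
t 2.55 p [ 0.4785 -0.0886  0.0464] dock [-0.1255 -0.004   0.0464] F [-0.3107  0.3272  0.7212] w 7.905775411152439e-05 j [ 0.1163  0.569  -0.0433  2.1283  0.0544  0.4452 -1.7719]
yaw units to go -0.055920918933317056
[-0.096  0.     0.046] -> [ 0.0295 -0.0042  0.0004]
```

View pics/t2.png

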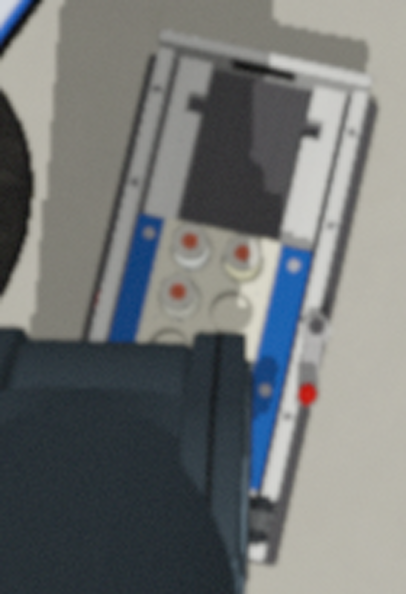

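The fingers are behind the lip and clear. The vials, knob (308,394) and tray are unmoved. I'll approach, then push slowly.

drive_tool(
  increments=[
    [[0.005,-0.002,0,-0.05,0],[0.011,-0.004,0,-0.05,0],[0.017,-0.004,0,-0.05,0],[0.022,-0.004,0,-0.05,0],[0.026,-0.004,0,-0.05,0],[0.029,-0.004,0,-0.05,0],[0.032,-0.004,0,-0.05,0],[0.035,-0.004,0,-0.05,0]],
  ],
)

```text
time: 3.4
ee_pos: [0.5128, -0.0924, 0.0462]
tcp_rot: [[0.974, -0.225, -0.001], [-0.225, -0.974, 0.0], [-0.001, 0.0, -1.0]]
force: [-2.0, 0.3, 1.3]
grip_width: 0.0002
grip_force: 1.0
```

```bash
python3 st.py -.06 0 .046
```

```text
t 3.4 p [ 0.5128 -0.0924  0.0462] dock [-0.0912 -0.0001  0.0462] F [-2.064  -0.1676  1.3419] w 0.00018468728777532763 j [ 0.1192  0.6006 -0.0459  2.0404  0.0538  0.5029 -1.7638]
yaw units to go -0.002796780004075572
[-0.06   0.     0.046] -> [ 0.0312 -0.0001  0.0001]
```

drive_tool(
  increments=[
    [[0.003,0,0,0,0],[0.007,0,0,0,0],[0.011,0,0,0,0],[0.015,0,0,0,0],[0.019,0,0,0,0],[0.023,0,0,0,0],[0.027,0,0,0,0],[0.03,0,0,0,0]],
  ],
)

```text
time: 4.2
ee_pos: [0.5429, -0.0993, 0.0463]
tcp_rot: [[0.974, -0.225, 0.0], [-0.225, -0.974, 0.0], [0.0, -0.0, -1.0]]
force: [-0.5, 0.6, -1.4]
grip_width: 0.0001
grip_force: 0.6
```

```bash
python3 st.py -.03 0 .046
```

```text
t 4.2 p [ 0.5429 -0.0993  0.0463] dock [-0.0604  0.0001  0.0463] F [-0.6209  0.5129 -1.3694] w 7.740283205877861e-05 j [ 0.1269  0.629  -0.0471  1.9623  0.0529  0.5513 -1.7542]
yaw units to go -0.0021193628279338127
[-0.03   0.     0.046] -> [0.0304 0.0001 0.0003]
```

drive_tool(
  increments=[
    [[0.003,0,0,0,0],[0.007,0,0,0,0],[0.011,0,0,0,0],[0.015,0,0,0,0],[0.019,0,0,0,0],[0.023,0,0,0,0],[0.027,0,0,0,0],[0.03,0,0,0,0]],
  ],
)

```text
time: 5.0
ee_pos: [0.5721, -0.106, 0.0463]
tcp_rot: [[0.974, -0.225, 0.0], [-0.225, -0.974, -0.0], [0.0, -0.0, -1.0]]
force: [-1.3, 0.7, -0.1]
grip_width: 0.0004
grip_force: 0.8
```

drive_tool(
  increments=[
    [[0.002,0,0,0,0],[0.004,0,0,0,0],[0.006,0,0,0,0],[0.008,0,0,0,0],[0.01,0,0,0,0],[0.012,0,0,0,0],[0.014,0,0,0,0],[0.015,0,0,0,0]],
  ],
)

```text
time: 5.8
ee_pos: [0.5866, -0.1094, 0.0463]
tcp_rot: [[0.974, -0.225, 0.0], [-0.225, -0.974, -0.0], [0.0, -0.0, -1.0]]
force: [-2.0, 0.3, 1.3]
grip_width: 0.0001
grip_force: 0.9
```

```bash
python3 st.py -.001 0 .046
python3 - <<'E'
from cell import robot;import cv2
im=robot.read_camera('scene')['img'][190:320,190:360];cv2.imwrite('pics/s3.png',cv2.resize(im,None,fx=4,fy=4,interpolation=2)[:,:,::-1])
E
```

```text
t 5.8 p [ 0.5866 -0.1094  0.0463] dock [-0.0155  0.      0.0463] F [-2.0496 -0.1596  1.2511] w 0.00010291762741367955 j [ 0.1363  0.6738 -0.0481  1.8438  0.0513  0.6251 -1.7409]
yaw units to go -0.0025667161602921595
[-0.001  0.     0.046] -> [0.0145 0.     0.0003]
```

View pics/s3.png

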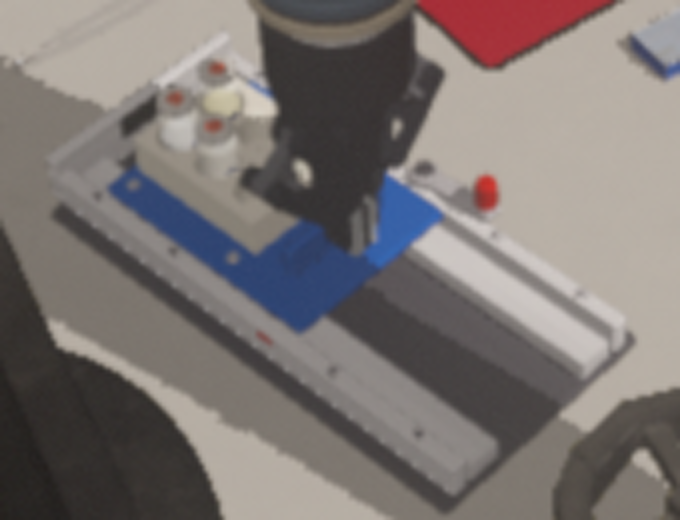

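The tray is level and the vials are upright; vial caps are at about (175,97), (215,70) and (213,128). The fingers are on the lip at about (360,235), and the knob is still open at (487,192). I'll continue slowly to the seat.

drive_tool(
  increments=[
    [[0.0015,0,0,0,0],[0.003,0,0,0,0],[0.0045,0,0,0,0],[0.006,0,0,0,0],[0.0075,0,0,0,0],[0.009,0,0,0,0],[0.0105,0,0,0,0],[0.0115,0,0,0,0]],
  ],
)

```text
time: 6.65
ee_pos: [0.5977, -0.1119, 0.0463]
tcp_rot: [[0.974, -0.225, 0.0], [-0.225, -0.974, 0.0], [0.0, -0.0, -1.0]]
force: [-2.2, -0.2, 0.3]
grip_width: 0.0001
grip_force: 0.8
```

```bash
python3 st.py -.001 0 .046
```

```text
t 6.65 p [ 0.5977 -0.1119  0.0463] dock [-0.0041  0.      0.0463] F [-2.1337 -0.7462  0.2538] w 7.275072924091046e-05 j [ 0.1383  0.6858 -0.0483  1.8128  0.0509  0.6442 -1.7377]
yaw units to go -0.0025167917474504973
[-0.001  0.     0.046] -> [0.0031 0.     0.0003]
```

drive_tool(
  increments=[
    [[0.0008,0,0,0,0],[0.0016,0,0,0,0],[0.0024,0,0,0,0],[0.0032,0,0,0,0],[0.004,0,0,0,0]],
  ],
)

```text
time: 7.15
ee_pos: [0.6012, -0.1127, 0.0463]
tcp_rot: [[0.974, -0.225, -0.001], [-0.225, -0.974, 0.0], [-0.001, 0.0, -1.0]]
force: [-2.6, 1.5, 0.5]
grip_width: -0.0001
grip_force: 1.2
```

```bash
cat > seat.py <<'E'
from h import *
from cell import robot
c=robot.read_camera("top")
P=cloud(c);a=np.deg2rad(-13);R=np.array([[np.cos(a),-np.sin(a)],[np.sin(a),np.cos(a)]]);Q=(P[:,:,:2]-[.6017,-.1129])@R
b,_,n=blob(c,"blue",(235,100,380,315)); z=P[:,:,2]
for sg in(1,-1):
    m=b&(Q[:,:,1]*sg>.035)&(Q[:,:,1]*sg<.052); print("side",sg,m.sum(),"z rear/front",[np.nanmedian(z[k]) for k in(m&(Q[:,:,0]<.05),m&(Q[:,:,0]>.08))],"x",np.nanpercentile(Q[m][:,0],[2,98]))
E
python3 st.py -.001 0 .046; python3 seat.py
```

```text
t 7.15 p [ 0.6012 -0.1127  0.0463] dock [-0.0005  0.      0.0463] F [-2.8452  0.9211  0.4801] w -5.300232643750614e-05 j [ 0.1389  0.6897 -0.0484  1.8024  0.0507  0.6512 -1.7366]
yaw units to go -0.0013631608487038704
[-0.001  0.     0.046] -> [-0.0005  0.      0.0003]
side 1 0 z rear/front [np.float64(nan), np.float64(nan)] x nan
side -1 128 z rear/front [np.float64(0.028736610580098687), np.float64(0.02865300184252806)] x [0.05384735 0.1303835 ]
  return np.nanmean(a, axis, out=out, keepdims=keepdims)
  return np.nanmean(a, axis, out=out, keepdims=keepdims)
```

The board dropped about 6 mm (z 0.0287) and is level, so the tray is seated. I'll retreat and plan the keeper swing.

drive_tool(
  increments=[
    [[-0.002,0,0,0,0],[-0.01,0,0,0,0],[-0.025,0,-0.005,0,0],[-0.04,0,-0.02,0,0],[-0.05,0.02,-0.045,0,0],[-0.055,0.05,-0.06,0,0],[-0.057,0.08,-0.06,0,0],[-0.057,0.105,-0.06,0,0]],
  ],
)

```text
time: 8.0
ee_pos: [0.5215, -0.2038, 0.1072]
tcp_rot: [[0.974, -0.226, 0.002], [-0.226, -0.974, -0.001], [0.002, 0.001, -1.0]]
force: [-0.0, 0.2, 0.5]
grip_width: -0.0001
grip_force: 0.0
```

```bash
python3 seat.py
python3 - <<'E'
from h import *
from cell import robot
t,s=robot.read_camera("top"),robot.read_camera("scene")
a=np.deg2rad(-13);R=np.array([[np.cos(a),-np.sin(a)],[np.sin(a),np.cos(a)]])
for c,roi,n in((t,(325,225,360,260),"top"),(s,(295,225,330,255),"scene")):
    try:
        m,u,k=blob(c,"red",roi); print(n,u,k,(plane(c,[u],.0519)[0,:2]-[.6017,-.1129])@R)
    except Exception as e: print(n,e)
E
for th in 0; do python3 - > w.txt <<'E'
import numpy as np
for th in np.r_[-.08,.1:1.58:.2,1.571]:
    n=np.array([np.sin(th),np.cos(th)]);K=np.array([-.004,-.0665])+.042*np.array([-np.cos(th),np.sin(th)])
    b=np.array([.004*max(0,1-th/.6),.004*max(0,(th-1)/.57)]); F=K-.0065*n-[.011,.0145]+b
    print(f"{F[0]:.4f} {F[1]:.4f} 0.046")
E
done; python3 st.py -.053 -.103 .046 $(cat w.txt)
```

```text
side 1 557 z rear/front [np.float64(0.028826706896873), np.float64(0.028734525302671343)] x [-0.01142475  0.12805863]
side -1 675 z rear/front [np.float64(0.028840758239224162), np.float64(0.028807453069270905)] x [-0.01092478  0.12864176]
top attempt to get argmax of an empty sequence
scene [311.46666667 236.8       ] 15 [-0.04693795 -0.07026636]
t 8.15 p [ 0.5213 -0.2042  0.1065] dock [-0.0578 -0.107   0.1065] F [-0.7217 -0.1014  0.3138] w -0.00014497825480462768 j [ 0.3312  0.5486 -0.0634  1.8939  0.0525  0.7    -1.5644]
yaw units to go -0.04223309994648865
[-0.053 -0.103  0.046] -> [ 0.0047 -0.0041  0.0605]
[-0.0518 -0.0908  0.046 ] -> [ 0.0059 -0.0163  0.0605]
[-0.0541 -0.0833  0.046 ] -> [ 0.0035 -0.0238  0.0605]
[-0.055  -0.0748  0.046 ] -> [ 0.0026 -0.0323  0.0605]
[-0.0543 -0.0666  0.046 ] -> [ 0.0033 -0.0405  0.0605]
[-0.0513 -0.0589  0.046 ] -> [ 0.0062 -0.0482  0.0605]
[-0.0462 -0.0521  0.046 ] -> [ 0.0113 -0.055   0.0605]
[-0.0398 -0.0458  0.046 ] -> [ 0.0177 -0.0614  0.0605]
[-0.0325 -0.0402  0.046 ] -> [ 0.025  -0.067   0.0605]
[-0.0245 -0.0361  0.046 ] -> [ 0.033  -0.0711  0.0605]
[-0.0215 -0.035   0.046 ] -> [ 0.036  -0.0722  0.0605]
```

drive_tool(
  increments=[
    [[0.005,-0.002,0.015,0,0],[0.005,-0.002,0.035,0,0],[0.005,-0.002,0.05,0,0],[0.005,-0.002,0.058,0,0],[0.005,-0.002,0.06,0,0],[0.005,-0.004,0.06,0,0]],
  ],
)

```text
time: 8.75
ee_pos: [0.5282, -0.1991, 0.046]
tcp_rot: [[0.974, -0.225, -0.0], [-0.225, -0.974, 0.0], [-0.0, -0.0, -1.0]]
force: [-0.2, -0.7, 0.6]
grip_width: -0.0001
grip_force: 0.0
```

```bash
python3 st.py $(cat w.txt)
```

```text
t 8.75 p [ 0.5282 -0.1991  0.046 ] dock [-0.0523 -0.1005  0.046 ] F [ 0.0068 -0.7435  0.6345] w -9.717038732958401e-05 j [ 0.315   0.6418 -0.0577  1.929   0.0636  0.5729 -1.5821]
yaw units to go 0.002713311736560442
[-0.0518 -0.0908  0.046 ] -> [ 0.0005 -0.0097  0.    ]
[-0.0541 -0.0833  0.046 ] -> [-0.0018 -0.0172  0.    ]
[-0.055  -0.0748  0.046 ] -> [-0.0027 -0.0257  0.    ]
[-0.0543 -0.0666  0.046 ] -> [-0.002  -0.0339  0.    ]
[-0.0513 -0.0589  0.046 ] -> [ 0.001  -0.0416  0.    ]
[-0.0462 -0.0521  0.046 ] -> [ 0.0061 -0.0484  0.    ]
[-0.0398 -0.0458  0.046 ] -> [ 0.0125 -0.0547  0.    ]
[-0.0325 -0.0402  0.046 ] -> [ 0.0198 -0.0603  0.    ]
[-0.0245 -0.0361  0.046 ] -> [ 0.0278 -0.0644  0.    ]
[-0.0215 -0.035   0.046 ] -> [ 0.0308 -0.0655  0.    ]
```

drive_tool(
  increments=[
    [[0.0005,-0.005,0,0,0],[0.0005,-0.01,0,0,0],[-0.0005,-0.0135,0,0,0],[-0.002,-0.017,0,0,0],[-0.0025,-0.0215,0,0,0],[-0.0025,-0.0255,0,0,0],[-0.0025,-0.03,0,0,0],[-0.002,-0.034,0,0,0]],
  ],
)

```text
time: 9.55
ee_pos: [0.5336, -0.1654, 0.0462]
tcp_rot: [[0.974, -0.225, -0.0], [-0.225, -0.974, 0.0], [-0.0, -0.0, -1.0]]
force: [-0.8, -0.6, -0.9]
grip_width: -0.0002
grip_force: 0.4
```

```bash
python3 st.py $(tail -n 6 w.txt)
cat > knob.py <<'E'
from h import *
from cell import robot
c=robot.read_camera("scene");a=np.deg2rad(-13);R=np.array([[np.cos(a),-np.sin(a)],[np.sin(a),np.cos(a)]])
m,u,k=blob(c,"red",(270,215,345,262)); q=(plane(c,[u],.0519)[0,:2]-[.6017,-.1129])@R-[-.004,-.0665]; print(u,k,"keeper",np.arctan2(q[1],-q[0]),np.hypot(*q))
E
python3 knob.py
```

```text
t 9.55 p [ 0.5336 -0.1654  0.0462] dock [-0.0545 -0.0665  0.0462] F [-0.6969 -0.7533 -0.9314] w -0.00015550450047083396 j [ 0.25    0.6358 -0.0509  1.944   0.0565  0.5636 -1.6365]
yaw units to go -0.00047283702356608613
[-0.0513 -0.0589  0.046 ] -> [ 0.0032 -0.0076  0.0002]
[-0.0462 -0.0521  0.046 ] -> [ 0.0083 -0.0144  0.0002]
[-0.0398 -0.0458  0.046 ] -> [ 0.0147 -0.0207  0.0002]
[-0.0325 -0.0402  0.046 ] -> [ 0.022  -0.0263  0.0002]
[-0.0245 -0.0361  0.046 ] -> [ 0.03   -0.0304  0.0002]
[-0.0215 -0.035   0.046 ] -> [ 0.033  -0.0315  0.0002]
[303.72727273 241.86363636] 22 keeper 0.4147454626772075 0.04425623275883367
```

drive_tool(
  increments=[
    [[0.001,-0.005,0,0,0],[0.003,-0.0105,0,0,0],[0.0055,-0.014,0,0,0],[0.0085,-0.0175,0,0,0],[0.0115,-0.021,0,0,0],[0.0145,-0.0235,0,0,0]],
  ],
)

```text
time: 10.2
ee_pos: [0.5536, -0.146, 0.0463]
tcp_rot: [[0.974, -0.225, 0.0], [-0.225, -0.974, 0.0], [0.0, -0.0, -1.0]]
force: [-1.3, -0.4, -0.7]
grip_width: -0.0002
grip_force: 0.4
```

```bash
python3 st.py $(tail -n 3 w.txt); python3 knob.py
```

```text
t 10.2 p [ 0.5536 -0.146   0.0463] dock [-0.0394 -0.0431  0.0463] F [-1.1949 -0.7219 -0.6612] w -0.00016954408864755573 j [ 0.206   0.6493 -0.0464  1.9082  0.0507  0.585  -1.6709]
yaw units to go 9.354270969730294e-05
[-0.0325 -0.0402  0.046 ] -> [ 0.0069 -0.0029  0.0003]
[-0.0245 -0.0361  0.046 ] -> [ 0.0149 -0.007   0.0003]
[-0.0215 -0.035   0.046 ] -> [ 0.0179 -0.0081  0.0003]
[291.         242.71428571] 7 keeper 1.0380086594335745 0.04358145682408854
```

drive_tool(
  increments=[
    [[0.0035,-0.0045,0,0,0],[0.007,-0.0065,0,0,0],[0.011,-0.0085,0,0,0],[0.015,-0.01,0,0,0],[0.018,-0.011,0,0,0],[0.018,-0.011,0,0,0]],
  ],
)

```text
time: 10.85
ee_pos: [0.5735, -0.1395, 0.0462]
tcp_rot: [[0.974, -0.225, 0.0], [-0.225, -0.974, 0.0], [0.0, -0.0, -1.0]]
force: [0.3, 0.2, 0.4]
grip_width: 0.0
grip_force: 0.0
```

```bash
python3 st.py; python3 knob.py
```

```text
t 10.85 p [ 0.5735 -0.1395  0.0462] dock [-0.0214 -0.0323  0.0462] F [0.2613 0.2576 0.3678] w 2.5320309251625035e-05 j [ 0.1876  0.6673 -0.0445  1.8611  0.0477  0.6141 -1.684 ]
yaw units to go -4.786105278142827e-05Traceback (most recent call last):
  File "knob.py", line 4, in <module>
    m,u,k=blob(c,"red",(270,215,345,262)); q=(plane(c,[u],.0519)[0,:2]-[.6017,-.1129])@R-[-.004,-.0665]; print(u,k,"keeper",np.arctan2(q[1],-q[0]),np.hypot(*q))
          ~~~~^^^^^^^^^^^^^^^^^^^^^^^^^^^
  File "h.py", line 21, in blob
    n,l,st,ce=cv2.connectedComponentsWithStats(m.astype(np.uint8)); k=1+st[1:,4].argmax()
                                                                        ~~~~~~~~~~~~~~~^^
ValueError: attempt to get argmax of an empty sequence
```

drive_tool(
  increments=[
    [[0.001,0,0,0,0],[0.002,0,0,0,0],[0.002,0,0,0,0]],
  ],
)

```text
time: 11.2
ee_pos: [0.5741, -0.1397, 0.0461]
tcp_rot: [[0.974, -0.225, -0.002], [-0.225, -0.974, 0.001], [-0.002, -0.0, -1.0]]
force: [-4.7, 2.1, 2.2]
grip_width: -0.0
grip_force: 2.5
```

drive_tool(
  increments=[
    [[-0.002,0,0,0,0],[-0.01,0,0,0,0],[-0.025,0,0,0,0],[-0.04,0,-0.015,0,0],[-0.055,0.0,-0.04,0,0],[-0.06,0.03,-0.08,0,0],[-0.06,0.07,-0.11,0,0],[-0.06,0.11,-0.13,0,0]],
  ],
)

```text
time: 12.0
ee_pos: [0.4923, -0.2349, 0.179]
tcp_rot: [[0.975, -0.224, 0.004], [-0.224, -0.975, -0.001], [0.004, 0.001, -1.0]]
force: [1.2, -0.6, 0.4]
grip_width: 0.0003
grip_force: 0.0
```

```bash
python3 seat.py; python3 knob.py
python3 - <<'E'
from cell import robot;import cv2
im=robot.read_camera('scene')['img'][190:320,190:360];cv2.imwrite('pics/s5.png',cv2.resize(im,None,fx=4,fy=4,interpolation=2)[:,:,::-1])
E
```

```text
side 1 562 z rear/front [np.float64(0.028796579216378182), np.float64(0.02876784207316374)] x [-0.01161239  0.12792511]
side -1 583 z rear/front [np.float64(0.028863742247872082), np.float64(0.028851949966330337)] x [0.00616002 0.12902444]Traceback (most recent call last):
  File "knob.py", line 4, in <module>
    m,u,k=blob(c,"red",(270,215,345,262)); q=(plane(c,[u],.0519)[0,:2]-[.6017,-.1129])@R-[-.004,-.0665]; print(u,k,"keeper",np.arctan2(q[1],-q[0]),np.hypot(*q))
          ~~~~^^^^^^^^^^^^^^^^^^^^^^^^^^^
  File "h.py", line 21, in blob
    n,l,st,ce=cv2.connectedComponentsWithStats(m.astype(np.uint8)); k=1+st[1:,4].argmax()
                                                                        ~~~~~~~~~~~~~~~^^
ValueError: attempt to get argmax of an empty sequence
```

View pics/s5.png

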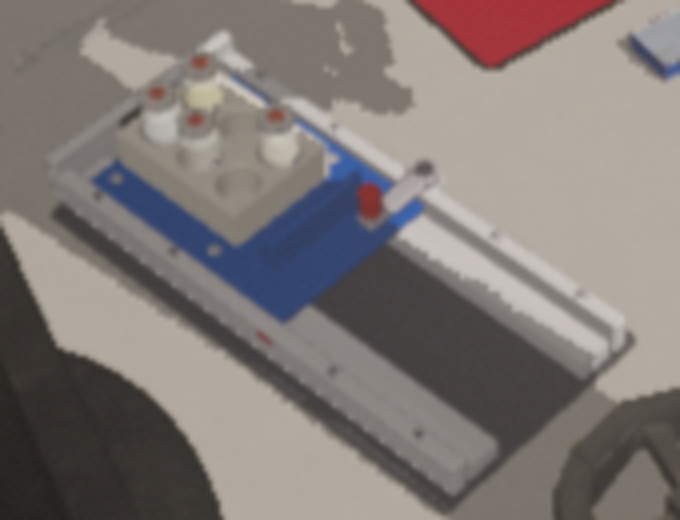

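The keeper lies across the tongue, with its knob at (370,203) and hinge at (425,170). The tray is seated and all four vials are upright. I'll check the angle, then hand in.

Run:
```python
from h import *
from cell import robot
a=np.deg2rad(-13);R=np.array([[np.cos(a),-np.sin(a)],[np.sin(a),np.cos(a)]])
q=(plane(load("scene0"),[(190+370/4,190+201/4)],.050)[0,:2]-[.6017,-.1129])@R-[-.004,-.0665]
th=np.arctan2(q[1],-q[0]);print(th,np.hypot(*q),np.abs(robot.state()["joint_vel"]).max())
if th>1.45: print(robot.close_job())
```

```text
1.5099026393512784 0.043413661936309474 0.05236037506900866
the job is handed in; nothing more can be done
None
```

The tray is down in its notches and lying flat. The keeper is swung to its stop across the tongue (camera reading about 1.51 rad, and it resisted a further push). All four vials are upright, and the job was handed in about 12 s into the 45 s limit; no verdict came back.

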